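# Start the stirrer under extraction

## Robot

A 6-joint arm with a two-finger parallel gripper is mounted at the origin on the work surface. World frame = base frame: x ahead of the robot, y to its left, z up, the work surface at z = 0. Lengths are in m, angles in rad, forces in N, time in s.
With the tool pointing down it reaches from about 0.35 to 0.85 m from the base axis. Payload 8.1 kg.
Tool frame: the origin (TCP) lies midway between the tips of the shut fingers; the grasp point (between the pads) lies 19 mm behind it; z points along the fingers, y is the direction in which the jaws open and shut (so a half turn about z gives the same grasp; the last joint's range is limited). The gripper opens to 93 mm and grips with 3 to 60 N. Pads are 15 mm wide; open, the fingers measure 128 mm over their backs; the gripper's body (75 mm by 188 mm) begins 65 mm behind the grasp point.
Start: joints at [1.147, 0.13, 1.488, -0, 1.523, -0.085], TCP at [0.199, 0.566, 0.219] pointing down, gripper open.
Joint ranges: [-2.96, 2.96], [-0.89, 2.26], [0.02, 2.5], [-1.34, 4.48], [0, 2.73], [-2.66, 2.66]. Speed limits (rad/s): [2.39, 2.39, 2.79, 3.14, 3.14, 3.14].

## Interface

Orientations are given as a rotation vector (axis times angle).
In Python, from plant import robot gives the robot as it stands. The module is installed in compiled form; this text tells all that it offers.
- The arm moves only by the shell command python3 -m pendant 'ROWS' [FORCE]. ROWS is JSON, a list of rows, each an object with "translation": the shift along the tool's x, y, z in mm, a list of three; "twist": the turn, a rotation vector about the tool's x, y, z in rad, a list of three; "grip": the opening, from -1 (shut) to 1 (fully open). A call has exactly 10 rows; each row shifts and turns the pose as measured when the row begins, along the tool's axes as they then stand; what a row does not reach is not made up. A row lasts 1/10 s, in which the tool goes at most 50 mm and 8.59 degrees, less where a joint would pass 70% of its speed; a pose out of reach is approached as far as the arm can. A call is refused whole if a number of a shift passes 50 or a number of a turn 0.15, either way. A call with a gripper value outside its range is refused whole. The fingers move at their own pace and stop on an object; FORCE is the grip in N (left out, the last holds). Time passes only in rows, so rows that do not move let the fingers close, or fill a call up. It gives the time, the measured TCP pose, the force and the opening at its end, in the units of the state.
- robot.read_state(): the state, without advancing time (a new reading comes with each control period).
- robot.read_camera(name): name is "side" or "top" or "wrist"; returns (picture, depth): 384x512x3 uint8, red, green, blue; 384x512 float32, m along the optical axis (not along the pixel's ray), 0 where there is no reading.
- robot.camera_info(name): a dict with "vertical_fov" (degrees; the focal length in pixels is half the picture's height over the tangent of half this angle, whatever the lens; pixels are square), "cx", "cy" (the principal point, pixels), "cam_to_world" (4x4, takes a point from camera to world coordinates). Camera axes: x right, y up, looking along -z (the intrinsics and any distortion apply to the point x, -y, -z); pixel columns grow to the right and rows downward; lengths in m; the calibration is good to about 2 mm. A picture is of the moment at which its call begins: read the wrist's pose just before it. camera_info takes no time and is no camera call; for the wrist camera it gives the pose at the moment of the call.
- robot.close_job(): hands the job in, once; it reports no verdict.
The state is a dict: "t": time; "q": joint angles; "dq": joint speeds; "joint_torque": joint torques, N m; "tool_pos": TCP position; "orientation": TCP orientation; "force": force on the tool from outside, world axes, zero at the start; "wrist_torque": the same for the moment, N m; "opening": finger opening in m.
Only numpy, scipy, OpenCV 4.12 (cv2) and the standard library are available. Lean on these libraries where they do the work, as an engineer would, in place of code of your own. Each camera call takes 0.05 s, during which the arm holds its last target. There are 200 camera calls.

## Task

Start a stirring run: with closed fingers, push the blue extraction rocker on the grey box fully on, then push the green mains rocker on the stirrer fully on, and only then press the yellow start key all the way down and let it come up again. Leave the white lamp rocker and the red heating key alone, and do not move, tip or lift the dish or anything else standing on the bench.

Things in the scene. Friction and masses are not known exactly. Their poses are not given: they have to be found in the camera images.
- stirrer: white hotplate stirrer, 250 (x) x 170 (y) mm, fixed to the bench; origin at the centre of its underside, front towards its -x. Level front control panel at height 50; on it in one row 85 mm in front of the origin, left to right seen from the front (from its +y to its -y): green rocker at y +52, yellow key at y 0, red key at y -52. Behind the panel a dark 160 mm square plate, from 35 mm in front of the origin back, top at height 75, carrying a dish
- mains_switch (a joint): green mains rocker on the stirrer: rocker with a V-shaped top, two flat halves each 23 long x 28 wide; the half with the white bar is its ON end, towards the device's front (-x). Value 0 = off (ON half slopes up 9 mm towards the front, other half level), 0.4 = fully on (ON half pressed level, its top 5 mm above the panel). About 3 N moves it and it stays where it is left
- mains_switch_press (a point): point of the green rocker's ON half, on its top face in the middle of the width, 15 mm from the pivot line (press straight down here); about 11 mm above the panel when off, 5 mm when on. The point tilts with the rocker
- start_key (a joint): yellow start key on the stirrer: rectangular spring key 24 x 26 mm whose top stands 10 mm above the panel; travel 5 mm, value 0 = up, 0.005 = fully down, needs 5 N, springs back when released
- start_key_top (a point): centre of the yellow start key's top face, moves with the key
- heat_key (a joint): red heating key on the stirrer, to be left alone: rectangular spring key 24 x 26 mm whose top stands 10 mm above the panel; travel 5 mm, value 0 = up, 0.005 = fully down, needs 5 N, springs back when released
- heat_key_top (a point): centre of the red key's top face
- extraction_box: grey control box of the extraction arm, 100 (x) x 140 (y) x 50 high, fixed to the bench; origin at the centre of its underside, front towards its -x. On its level top two rockers, pivots above the origin line: blue at y +32, white at y -32
- extraction_switch (a joint): blue extraction rocker on the grey box: rocker with a V-shaped top, two flat halves each 23 long x 28 wide; the half with the white bar is its ON end, towards the device's front (-x). Value 0 = off (ON half slopes up 9 mm towards the front, other half level), 0.4 = fully on (ON half pressed level, its top 5 mm above the panel). About 3 N moves it and it stays where it is left
- extraction_switch_press (a point): point of the blue rocker's ON half, on its top face in the middle of the width, 15 mm from the pivot line (press straight down here); about 11 mm above the panel when off, 5 mm when on. The point tilts with the rocker
- lamp_switch (a joint): white lamp rocker on the grey box, to be left alone: same make as the blue one, value 0 = off
- lamp_switch_press (a point): point of the white rocker's ON half, on its top face in the middle of the width, 15 mm from the pivot line (press straight down here); about 11 mm above the panel when off, 5 mm when on. The point tilts with the rocker
- dish_center (a point): loose white porcelain dish, 76 diameter x 32 high, standing on the stirrer's plate; point on its axis half-way up
- vial_center (a point): loose small amber glass vial with cap, 26 diameter x 50 high; point at its centre, about half-way up
- flask_a_center (a point): loose amber glass flask with a long neck, 72 diameter x 195 high; point at its centre, about half-way up
- flask_b_center (a point): loose amber glass flask with a long neck, 72 diameter x 195 high; point at its centre, about half-way up
- cob_a_center (a point): loose dry yellow corn cob lying down, 150 long, 45 thick; point at its centre, about half-way up
- cob_b_center (a point): loose dry yellow corn cob lying down, 150 long, 45 thick; point at its centre, about half-way up
Not all that is in view belongs to the job. Of the things like the part that bears dish_center, leave any that is brown; of the rest the smaller one is meant.

How it is judged:
On the way, in this order (a step that is already met when the one before it is completed fails the run):
1. the blue extraction rocker is on (value of joint extraction_switch above 0.34 rad and value of joint mains_switch below 0.1 rad), for 0.1 s.
2. the green mains rocker is on, with extraction on (value of joint each of extraction_switch, mains_switch above 0.34 rad and value of joint start_key below 0.0015 m), for 0.1 s.
3. the yellow start key is pressed down with both rockers on (value of joint each of extraction_switch, mains_switch above 0.34 rad and value of joint start_key above 0.004 m), for 0.05 s.
At the end, for the whole second after the job is handed in: Both the blue and the green rocker are on (above 0.34 of 0.4 rad), the yellow key is up again (within 1.2 mm), the red key is up and the white rocker off, and the dish stands upright within 15 mm of where it was (value of joint each of extraction_switch, mains_switch above 0.34 rad and value of joint each of start_key, heat_key below 0.0012 m and value of joint lamp_switch below 0.06 rad and distance of dish_center from where it was at the start of the episode below 0.015 m and angle between dish_center's own z axis and vertical below 0.15 rad); the robot touches nothing.
It fails at once if the green mains rocker is switched while extraction is off (value of joint mains_switch above 0.2 rad and value of joint extraction_switch below 0.25 rad).
It fails at once if the start key is pressed before both rockers are on (value of joint start_key above 0.003 m and value of joint any of mains_switch, extraction_switch below 0.3 rad).
It fails at once if the red heating key is pressed or the white lamp rocker switched (value of joint heat_key above 0.0025 m or value of joint lamp_switch above 0.12 rad).
It fails at once if the dish is moved over 15 mm, lifted or tipped (distance of dish_center from where it was at the start of the episode above 0.015 m or angle between dish_center's own z axis and vertical above 0.2 rad).
It fails at once if something else on the bench is moved over 20 mm or a standing thing is tipped (distance of any of vial_center, flask_a_center, flask_b_center, cob_a_center, cob_b_center from where it was at the start of the episode above 0.02 m or angle between any of vial_center, flask_a_center, flask_b_center's own z axis and vertical above 0.25 rad).
It also fails if it takes over 48 s, if anything falls off the work surface, if the arm or the gripper's body presses on something with over 40 N, if the wrist force passes 120 N, or if a joint passes its speed limit or range.

## Working session

There is one attempt and no reset: what is moved stays moved. The work goes in short steps, Python scripts to look and compute and a shell command to move; the robot and the scene stay as the last step left them, time stands still between calls to the robot, and variables do not carry over. Pictures are saved under pics/ and viewed, about 8 in all and at most 12, crops included, and the job is handed in when it is done.

```bash
mkdir -p pics
cat > h.py <<'E'
import numpy as np, cv2
from plant import robot
def grab(name):
    info=robot.camera_info(name); im,d=robot.read_camera(name); return im,d,info
def cloud(d,info):
    h,w=d.shape; f=h/2/np.tan(np.radians(info["vertical_fov"])/2)
    v,u=np.mgrid[:h,:w]; P=np.stack([(u-info["cx"])/f*d,-(v-info["cy"])/f*d,-d],-1)
    T=np.array(info["cam_to_world"]); W=P@T[:3,:3].T+T[:3,3]; W[d<=0]=np.nan; return W
E
python3 - <<'E'
from h import *
s=robot.read_state(); print({k:np.round(v,3) for k,v in s.items()})
for n in("top","side"):
    im,d,i=grab(n); print(n,{k:(np.round(v,3).tolist() if not isinstance(v,(str,dict)) else v) for k,v in i.items()})
    np.savez(n+".npz",im=im,d=d,W=cloud(d,i)); cv2.imwrite(f"pics/{n}0.png",cv2.cvtColor(im,cv2.COLOR_RGB2BGR))
E
```

```text
{'t': np.float64(0.0), 'q': array([ 1.147,  0.131,  1.489, -0.   ,  1.523, -0.085]), 'dq': array([-0.001,  0.001,  0.001, -0.001, -0.   ,  0.   ]), 'joint_torque': array([ 1.0000e-03, -5.5981e+01, -4.9177e+01,  7.7000e-02,  3.5000e-02,
       -0.0000e+00]), 'tool_pos': array([0.199, 0.565, 0.218]), 'orientation': array([-5.300e-01, -3.096e+00,  3.000e-03]), 'force': array([-0.542,  0.637, -0.631]), 'wrist_torque': array([ 0.02 , -0.001, -0.042]), 'opening': np.float64(0.093)}
top {'vertical_fov': 57.328, 'cx': 258.206, 'cy': 194.128, 'cam_to_world': [[0.008, 0.999, -0.039, 0.501], [-1.0, 0.008, -0.008, -0.019], [-0.007, 0.039, 0.999, 0.993], [0.0, 0.0, 0.0, 1.0]]}
side {'vertical_fov': 53.281, 'cx': 256.159, 'cy': 195.654, 'cam_to_world': [[-1.0, 0.01, -0.009, 0.536], [-0.014, -0.71, 0.704, 0.777], [0.001, 0.704, 0.71, 0.851], [0.0, 0.0, 0.0, 1.0]]}
```

View pics/top0.png

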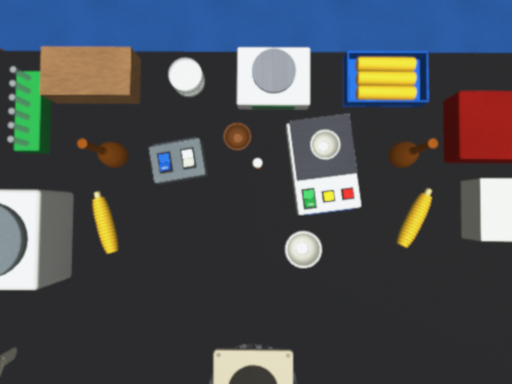

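View pics/side0.png

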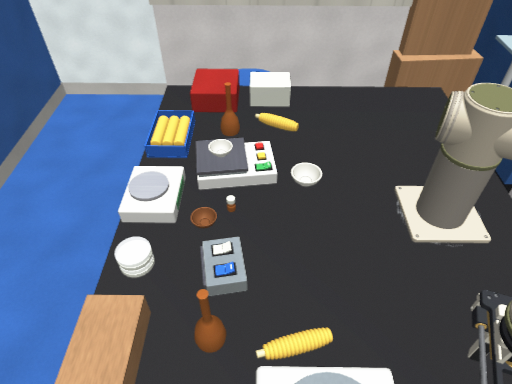

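Top view (up = +x, right = −y): the grey box is at (177,160), with the blue rocker at (164,162) and the white one at (188,158). The stirrer is at (325,165), with green at (309,198), yellow at (328,196) and red at (347,193). The dishes are at (324,144) on the plate, (303,249) larger and white on the bench, and (237,136) brown. The one on the plate is the dish meant. For the targets, the only blue look-alike is the crate at (386,78), the only yellow ones are the cobs, and the only green one is the notebook at (30,110).

Run:
```python
from h import *
out=[]
for n in("top","side"):
    z=np.load(n+".npz"); im,W=z["im"],z["W"]; hsv=cv2.cvtColor(im,cv2.COLOR_RGB2HSV)
    H,S,V=[hsv[...,k].astype(int) for k in range(3)]
    boxes={"top":{"blue":(150,145,176,176),"white":(178,145,200,170),"green":(298,184,319,212),"yellow":(320,186,337,205),"red":(338,184,356,203),"dish":(308,128,341,160),"dish2":(283,230,323,268)},
     "side":{"blue":(208,258,242,282),"white":(208,238,238,258),"green":(250,158,276,174),"yellow":(254,150,270,162),"red":(252,140,268,151)}}[n]
    for k,(a,b,c,e) in boxes.items():
        m=np.zeros(H.shape,bool); m[b:e,a:c]=1
        col={"blue":(H>100)&(H<125)&(S>150),"white":(S<60)&(V>170),"green":(H>45)&(H<85)&(S>120),"yellow":(H>20)&(H<35)&(S>150),"red":((H<8)|(H>172))&(S>150)}.get(k,(S<60)&(V>150))
        m&=col; p=W[m]; ok=np.isfinite(p[:,0]); p=p[ok]
        print(n,k,len(p),"mean",np.nanmean(p,0).round(4),"lo",np.percentile(p,3,0).round(3),"hi",np.percentile(p,97,0).round(3))
        r=cv2.minAreaRect(p[:,:2].astype(np.float32)); print("   rect",np.round(r[0],4),np.round(r[1],3),round(r[2],1))
z=np.load("top.npz"); W=z["W"]
for nm,(a,b,c,e),lo,hi in(("box",(140,130,215,190),.04,.057),("panel",(280,105,370,220),.042,.056),("plate",(280,105,370,220),.068,.08)):
    p=W[b:e,a:c].reshape(-1,3); p=p[(p[:,2]>lo)&(p[:,2]<hi)]; r=cv2.minAreaRect(p[:,:2].astype(np.float32)); print(nm,len(p),p[:,2].mean().round(4),np.round(r[0],4),np.round(r[1],3),round(r[2],2))
im=z["im"]; c=np.hstack([cv2.resize(im[130:190,140:215],(395,316),interpolation=3)[:, :395],cv2.resize(im[165:225,285:360],(395,316),interpolation=3)])
cv2.imwrite("pics/crop.png",cv2.cvtColor(c,cv2.COLOR_RGB2BGR))
```

```text
top blue 183 mean [0.6235 0.2409 0.057 ] lo [0.599 0.226 0.052] hi [0.645 0.256 0.064]
   rect [0.6223 0.2418] [0.049 0.031] 10.8
top white 178 mean [0.6342 0.1788 0.0573] lo [0.613 0.164 0.052] hi [0.655 0.194 0.065]
   rect [0.6342 0.1791] [0.047 0.03 ] 10.4
top green 169 mean [ 0.5293 -0.146   0.0568] lo [ 0.507 -0.16   0.052] hi [ 0.55  -0.132  0.064]
   rect [ 0.528  -0.1469] [0.047 0.028] 7.4
top yellow 88 mean [ 0.5342 -0.1976  0.0598] lo [ 0.523 -0.21   0.053] hi [ 0.544 -0.186  0.063]
   rect [ 0.5343 -0.1981] [0.024 0.024] 9.9
top red 87 mean [ 0.5414 -0.2491  0.0596] lo [ 0.531 -0.261  0.054] hi [ 0.553 -0.238  0.063]
   rect [ 0.5413 -0.2496] [0.024 0.024] 4.3
top dish 732 mean [ 0.6664 -0.1832  0.0927] lo [ 0.631 -0.214  0.075] hi [ 0.699 -0.148  0.109]
   rect [ 0.6677 -0.183 ] [0.076 0.085] 57.6
top dish2 1075 mean [ 0.3888 -0.136   0.0233] lo [ 0.348 -0.177  0.002] hi [ 0.434 -0.091  0.043]
   rect [ 0.3892 -0.1385] [0.095 0.101] 0.6
side blue 187 mean [0.6221 0.245  0.0572] lo [0.599 0.229 0.052] hi [0.644 0.259 0.064]
   rect [0.6214 0.2421] [0.047 0.031] 9.7
side white 453 mean [0.629  0.1759 0.0532] lo [0.594 0.145 0.048] hi [0.667 0.205 0.063]
   rect [0.6315 0.175 ] [0.076 0.065] 3.2
side green 81 mean [ 0.528  -0.141   0.0566] lo [ 0.505 -0.154  0.052] hi [ 0.549 -0.13   0.064]
   rect [ 0.5265 -0.1414] [0.044 0.029] 0.8
side yellow 21 mean [ 0.5336 -0.1881  0.0564] lo [ 0.522 -0.2    0.053] hi [ 0.546 -0.183  0.06 ]
   rect [ 0.5333 -0.1914] [0.018 0.027] 84.3
side red 42 mean [ 0.5407 -0.2438  0.0586] lo [ 0.53  -0.261  0.051] hi [ 0.553 -0.233  0.063]
   rect [ 0.5416 -0.2482] [0.024 0.031] 0.9
box 1764 0.0507 [0.6295 0.21  ] [0.106 0.141] 10.52
panel 2053 0.0507 [ 0.644  -0.1803] [0.309 0.172] 9.88
plate 3032 0.0756 [ 0.6627 -0.1816] [0.161 0.16 ] 7.8
```

View pics/crop.png

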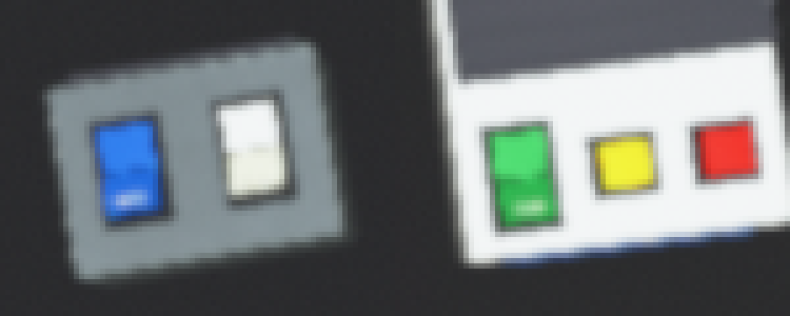

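The crop confirms the choice: blue is left on the grey box and green is left on the stirrer, with both white bars towards the front (image bottom). I'll check the flask's clearance to the gripper body before moving.

Run:
```python
from h import *
for n,bs in(("top",{"fa":(75,130,132,170),"fb":(385,130,442,170),"vial":(250,154,266,172)}),("side",{"fa":(190,288,230,354),"fb":(218,80,242,140)})):
    z=np.load(n+".npz"); W=z["W"]
    for k,(a,b,c,e) in bs.items():
        p=W[b:e,a:c].reshape(-1,3); p=p[np.isfinite(p[:,0])]
        for lo,hi in((.02,.06),(.06,.1),(.1,.15),(.15,.2)):
            q=p[(p[:,2]>lo)&(p[:,2]<hi)]
            if len(q)>4: print(n,k,lo,len(q),"lo",np.percentile(q,3,0).round(3),"hi",np.percentile(q,97,0).round(3))
```

```text
top fa 0.02 265 lo [0.612 0.358 0.022] hi [0.674 0.406 0.059]
top fa 0.06 287 lo [0.62  0.367 0.061] hi [0.668 0.407 0.096]
top fa 0.1 71 lo [0.636 0.382 0.102] hi [0.652 0.39  0.148]
top fa 0.15 138 lo [0.636 0.382 0.154] hi [0.653 0.4   0.198]
top fb 0.02 267 lo [ 0.618 -0.423  0.022] hi [ 0.68  -0.376  0.059]
top fb 0.06 286 lo [ 0.628 -0.428  0.061] hi [ 0.673 -0.385  0.096]
top fb 0.1 70 lo [ 0.642 -0.409  0.102] hi [ 0.658 -0.401  0.148]
top fb 0.15 137 lo [ 0.642 -0.419  0.155] hi [ 0.66  -0.4    0.197]
top vial 0.02 77 lo [ 0.611 -0.019  0.022] hi [0.632 0.002 0.054]
side fa 0.02 495 lo [0.612 0.281 0.022] hi [0.673 0.428 0.059]
side fa 0.06 421 lo [0.62  0.381 0.061] hi [0.668 0.419 0.096]
side fa 0.1 107 lo [0.635 0.394 0.102] hi [0.651 0.403 0.149]
side fa 0.15 191 lo [0.635 0.386 0.152] hi [0.653 0.404 0.197]
side fb 0.02 355 lo [ 0.618 -0.635  0.022] hi [ 0.7   -0.374  0.059]
side fb 0.06 474 lo [ 0.622 -0.625  0.062] hi [ 0.701 -0.259  0.094]
side fb 0.1 68 lo [ 0.64  -0.41   0.103] hi [ 0.665 -0.212  0.147]
side fb 0.15 77 lo [ 0.641 -0.418  0.151] hi [ 0.657 -0.396  0.197]
```

```bash
python3 -m pendant '[{"translation":[-44,-15,0],"twist":[0,0,0],"grip":-1},{"translation":[-44,-15,0],"twist":[0,0,0],"grip":-1},{"translation":[-44,-15,0],"twist":[0,0,0],"grip":-1},{"translation":[-44,-15,0],"twist":[0,0,0],"grip":-1},{"translation":[-44,-15,0],"twist":[0,0,0],"grip":-1},{"translation":[-44,-15,0],"twist":[0,0,0],"grip":-1},{"translation":[-44,-15,0],"twist":[0,0,0],"grip":-1},{"translation":[-44,-15,0],"twist":[0,0,0],"grip":-1},{"translation":[-44,-15,0],"twist":[0,0,0],"grip":-1},{"translation":[0,0,0],"twist":[0,0,0],"grip":-1}]' 30
cat > go.py <<'E'
import sys; from h import *; from scipy.spatial.transform import Rotation as Ro
x,y,z,yaw=map(float,sys.argv[1:5]); s=robot.read_state(); R=Ro.from_rotvec(s["orientation"]); M=R.as_matrix()
yd=np.array([-np.sin(np.radians(yaw)),np.cos(np.radians(yaw)),0])
if yd@M[:,1]<0: yd=-yd
zd=np.array([0,0,-1.]); G=np.stack([np.cross(yd,zd),yd,zd],1)
print("t",s["t"],"pos",s["tool_pos"].round(4),"F",s["force"].round(2),"open",round(s["opening"],4))
print("shift now",(M.T@(np.array([x,y,z])-s["tool_pos"])*1e3).round(1),"shift after turn",(G.T@(np.array([x,y,z])-s["tool_pos"])*1e3).round(1),"twist",(R.inv()*Ro.from_matrix(G)).as_rotvec().round(3))
E
python3 go.py .608 .239 .1 10
```

```text
t: 1.1
tool_pos: [0.5363, 0.2961, 0.2115]
orientation: [-0.519, -3.093, 0.012]
force: [-0.1, 0.5, 1.1]
opening: 0.0179
t 1.1 pos [0.5363 0.2961 0.2115] F [-0.11  0.48  1.13] open 0.0179
shift now [-86.9 -29.7 111.4] shift after turn [-60.7 -68.7 111.5] twist [-0.007 -0.006 -0.507]
```

```bash
python3 -m pendant '[{"translation":[0,0,0],"twist":[0,0,-0.127],"grip":-1},{"translation":[0,0,0],"twist":[0,0,-0.127],"grip":-1},{"translation":[0,0,0],"twist":[0,0,-0.127],"grip":-1},{"translation":[0,0,0],"twist":[0,0,-0.127],"grip":-1},{"translation":[-15,-17,10],"twist":[0,0,0],"grip":-1},{"translation":[-15,-17,10],"twist":[0,0,0],"grip":-1},{"translation":[-15,-17,20],"twist":[0,0,0],"grip":-1},{"translation":[-15,-17,30],"twist":[0,0,0],"grip":-1},{"translation":[0,0,30],"twist":[0,0,0],"grip":-1},{"translation":[0,0,0],"twist":[0,0,0],"grip":-1}]'
python3 go.py .608 .239 .075 10
python3 - <<'E'
from h import *
im,d,i=grab("wrist"); W=cloud(d,i); np.savez("w1.npz",im=im,W=W); cv2.imwrite("pics/w1.png",cv2.cvtColor(im,cv2.COLOR_RGB2BGR))
E
```

```text
t: 2.1
tool_pos: [0.6041, 0.2417, 0.1042]
orientation: [0.309, -3.111, 0.008]
force: [-1.1, -0.4, -1.3]
opening: 0.0005
t 2.1 pos [0.6041 0.2417 0.1042] F [-1.07 -0.38 -1.27] open 0.0005
shift now [-3.7 -3.3 29.2] shift after turn [-3.3 -3.3 29.2] twist [-0.004 -0.016  0.023]
```

View pics/w1.png

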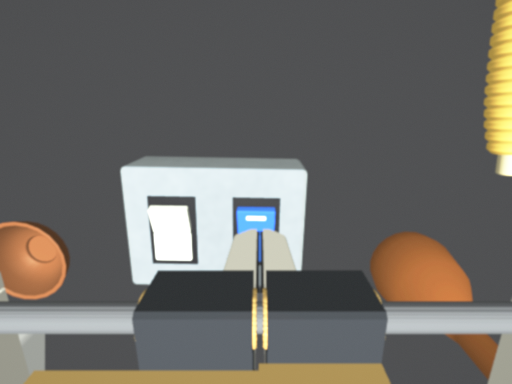

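The wrist view shows the shut tips at (260,232), in line with the blue rocker at (256,222). The flask at (420,280) is clear.

```bash
python3 -m pendant '[{"translation":[-2,-2,10],"twist":[0,0,0.02],"grip":-1},{"translation":[-2,-2,10],"twist":[0,0,0],"grip":-1},{"translation":[0,0,8],"twist":[0,0,0],"grip":-1},{"translation":[0,0,5],"twist":[0,0,0],"grip":-1},{"translation":[0,0,5],"twist":[0,0,0],"grip":-1},{"translation":[0,0,4],"twist":[0,0,0],"grip":-1},{"translation":[0,0,3],"twist":[0,0,0],"grip":-1},{"translation":[0,0,2],"twist":[0,0,0],"grip":-1},{"translation":[0,0,2],"twist":[0,0,0],"grip":-1},{"translation":[0,0,1],"twist":[0,0,0],"grip":-1}]'
python3 go.py .608 .239 .055 10
```

```text
t: 3.15
tool_pos: [0.6127, 0.242, 0.061]
orientation: [0.28, -3.127, 0.003]
force: [-0.7, -0.4, 3.6]
opening: 0.0004
t 3.15 pos [0.6127 0.242  0.061 ] F [-0.69 -0.35  3.61] open 0.0004
shift now [ 5.2 -2.1  6. ] shift after turn [ 5.2 -2.1  6. ] twist [-0.002 -0.003  0.004]
```

```bash
python3 -m pendant '[{"translation":[3,-1,-2],"twist":[0,0,0],"grip":-1},{"translation":[3,-1,0],"twist":[0,0,0],"grip":-1},{"translation":[0,0,3],"twist":[0,0,0],"grip":-1},{"translation":[0,0,3],"twist":[0,0,0],"grip":-1},{"translation":[0,0,3],"twist":[0,0,0],"grip":-1},{"translation":[0,0,3],"twist":[0,0,0],"grip":-1},{"translation":[0,0,3],"twist":[0,0,0],"grip":-1},{"translation":[0,0,3],"twist":[0,0,0],"grip":-1},{"translation":[0,0,3],"twist":[0,0,0],"grip":-1},{"translation":[0,0,3],"twist":[0,0,0],"grip":-1}]'
python3 go.py .608 .239 .055 10
```

```text
t: 4.15
tool_pos: [0.6069, 0.2388, 0.0549]
orientation: [0.282, -3.127, 0.005]
force: [-14.8, -5.7, 26.2]
opening: 0.0007
t 4.15 pos [0.6069 0.2388 0.0549] F [-14.75  -5.71  26.17] open 0.0007
shift now [-1.1 -0.  -0.1] shift after turn [-1.1 -0.  -0.1] twist [-0.003 -0.002  0.005]
```

Bottomed out at z = 0.0549 with 26 N. Lifting, then checking with the top camera.

```bash
python3 -m pendant '[{"translation":[0,0,-5],"twist":[0,0,0],"grip":-1},{"translation":[0,0,-15],"twist":[0,0,0],"grip":-1},{"translation":[0,0,-30],"twist":[0,0,0],"grip":-1},{"translation":[0,0,-40],"twist":[0,0,0],"grip":-1},{"translation":[0,0,-20],"twist":[0,0,0],"grip":-1},{"translation":[0,-40,0],"twist":[0,0,0],"grip":-1},{"translation":[0,-45,0],"twist":[0,0,0],"grip":-1},{"translation":[0,-45,0],"twist":[0,0,0],"grip":-1},{"translation":[0,-45,0],"twist":[0,0,0],"grip":-1},{"translation":[0,-45,0],"twist":[0,0,0],"grip":-1}]'
python3 go.py .5137 -.147 .1 7.2
python3 - <<'E'
from h import *
im,d,i=grab("side"); W=cloud(d,i); p=W[225:295,200:250].reshape(-1,3); c=im[225:295,200:250].reshape(-1,3).astype(int)
hsv=cv2.cvtColor(im,cv2.COLOR_RGB2HSV)[225:295,200:250].reshape(-1,3).astype(int); m=(hsv[:,0]>100)&(hsv[:,0]<125)&(hsv[:,1]>150)&(p[:,2]>.05)
q=p[m]; s=(q[:,:2]-[.623,.2415])@[.985,.174]
for a,b in((-.024,-.016),(-.016,-.008),(-.008,0),(0,.008),(.008,.016),(.016,.024)):
    k=(s>a)&(s<b); print(a,k.sum(),np.median(q[k,2]).round(4))
cv2.imwrite("pics/s2.png",cv2.cvtColor(cv2.resize(im[120:300,150:350],(600,540)),cv2.COLOR_RGB2BGR))
E
```

```text
t: 5.15
tool_pos: [0.6496, 0.0232, 0.1748]
orientation: [-0.298, 3.122, -0.002]
force: [0.6, 0.7, -0.2]
opening: 0.0003
t 5.15 pos [0.6496 0.0232 0.1748] F [ 0.63  0.68 -0.16] open 0.0003
shift now [ 166.1 -141.3   74.2] shift after turn [ 156.2 -151.8   74.8] twist [-0.002  0.006  0.065]
-0.024 19 0.0546
-0.016 33 0.0556
-0.008 32 0.0552
0 38 0.0586
0.008 34 0.0609
0.016 19 0.0613
```

View pics/s2.png

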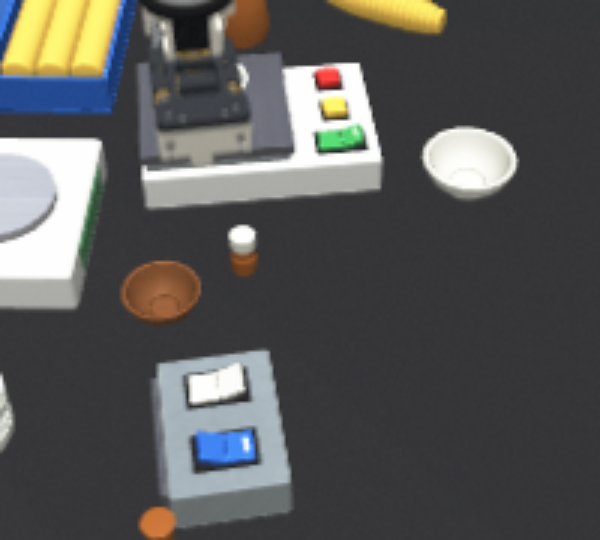

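The side crop shows the blue ON half flat (z 0.055) and its rear half raised. White at (218,385) is still off, and the green rocker at (340,138) is still off. Next is green.

```bash
python3 -m pendant '[{"translation":[0,0,0],"twist":[0,0,0.065],"grip":-1},{"translation":[32,-31,0],"twist":[0,0,0],"grip":-1},{"translation":[32,-31,0],"twist":[0,0,0],"grip":-1},{"translation":[32,-31,0],"twist":[0,0,0],"grip":-1},{"translation":[32,-31,0],"twist":[0,0,0],"grip":-1},{"translation":[28,-28,0],"twist":[0,0,0],"grip":-1},{"translation":[0,0,25],"twist":[0,0,0],"grip":-1},{"translation":[0,0,25],"twist":[0,0,0],"grip":-1},{"translation":[0,0,25],"twist":[0,0,0],"grip":-1},{"translation":[0,0,0],"twist":[0,0,0],"grip":-1}]'
python3 go.py .5137 -.147 .07 7.2
```

```text
t: 6.2
tool_pos: [0.5118, -0.1657, 0.1017]
orientation: [-0.17, 3.122, -0.016]
force: [-0.6, 0.3, -1.1]
opening: -0.0
t 6.2 pos [ 0.5118 -0.1657  0.1017] F [-0.59  0.29 -1.1 ] open -0.0
shift now [-3.5 18.7 31.6] shift after turn [-4.2 18.3 31.7] twist [-0.011  0.014 -0.017]
```

```bash
python3 -m pendant '[{"translation":[-2,9,0],"twist":[0,0.014,-0.017],"grip":-1},{"translation":[-2,9,0],"twist":[0,0,0],"grip":-1},{"translation":[0,0,10],"twist":[0,0,0],"grip":-1},{"translation":[0,0,5],"twist":[0,0,0],"grip":-1},{"translation":[0,0,5],"twist":[0,0,0],"grip":-1},{"translation":[0,0,5],"twist":[0,0,0],"grip":-1},{"translation":[0,0,3],"twist":[0,0,0],"grip":-1},{"translation":[0,0,0],"twist":[0,0,0],"grip":-1},{"translation":[0,0,0],"twist":[0,0,0],"grip":-1},{"translation":[0,0,0],"twist":[0,0,0],"grip":-1}]'
python3 go.py .5137 -.147 .055 7.2
python3 - <<'E'
from h import *
im,d,i=grab("side"); cv2.imwrite("pics/s3.png",cv2.cvtColor(cv2.resize(im[110:200,190:310],(720,540)),cv2.COLOR_RGB2BGR))
E
```

```text
t: 7.2
tool_pos: [0.5173, -0.1462, 0.0765]
orientation: [-0.202, 3.13, -0.022]
force: [0.1, -0.4, 0.3]
opening: 0.0006
t 7.2 pos [ 0.5173 -0.1462  0.0765] F [ 0.06 -0.35  0.32] open 0.0006
shift now [ 3.7 -0.1 21.5] shift after turn [ 3.6 -0.4 21.5] twist [-0.014  0.005  0.003]
```

View pics/s3.png

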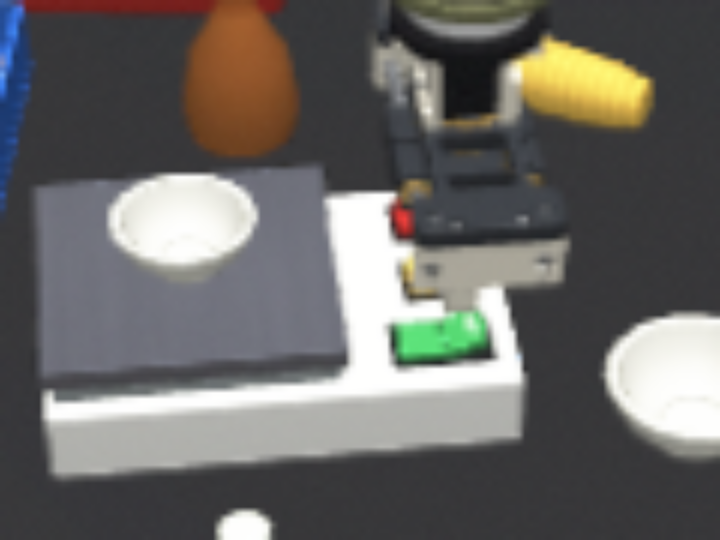

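The tips at (460,295) are just above the green ON half at (465,325), and the dish hasn't moved. Pressing.

```bash
python3 -m pendant '[{"translation":[4,0,2],"twist":[0,0,0],"grip":-1},{"translation":[1,0,5],"twist":[0,0,0],"grip":-1},{"translation":[1,0,5],"twist":[0,0,0],"grip":-1},{"translation":[1,0,4],"twist":[0,0,0],"grip":-1},{"translation":[1,0,3],"twist":[0,0,0],"grip":-1},{"translation":[0,0,3],"twist":[0,0,0],"grip":-1},{"translation":[0,0,3],"twist":[0,0,0],"grip":-1},{"translation":[0,0,3],"twist":[0,0,0],"grip":-1},{"translation":[0,0,3],"twist":[0,0,0],"grip":-1},{"translation":[0,0,3],"twist":[0,0,0],"grip":-1}]'
python3 go.py .5137 -.147 .055 7.2
```

```text
t: 8.25
tool_pos: [0.5095, -0.1481, 0.0548]
orientation: [-0.203, 3.131, -0.023]
force: [-16.5, 6.4, 31.9]
opening: 0.0006
t 8.25 pos [ 0.5095 -0.1481  0.0548] F [-16.51   6.41  31.86] open 0.0006
shift now [-4.3  0.6 -0.2] shift after turn [-4.3  0.6 -0.2] twist [-0.015  0.003  0.004]
```

```bash
python3 -m pendant '[{"translation":[0,0,-5],"twist":[0,0,0],"grip":-1},{"translation":[0,0,-15],"twist":[0,0,0],"grip":-1},{"translation":[0,0,-20],"twist":[0,0,0],"grip":-1},{"translation":[-6,-18,0],"twist":[0,0,0],"grip":-1},{"translation":[-6,-18,0],"twist":[0,0,0],"grip":-1},{"translation":[-6,-15,0],"twist":[0,0,0],"grip":-1},{"translation":[0,0,0],"twist":[0,0,0],"grip":-1},{"translation":[0,0,0],"twist":[0,0,0],"grip":-1},{"translation":[0,0,0],"twist":[0,0,0],"grip":-1},{"translation":[0,0,0],"twist":[0,0,0],"grip":-1}]'
python3 go.py .5342 -.198 .064 7.2
python3 - <<'E'
from h import *
im,d,i=grab("side"); W=cloud(d,i); hsv=cv2.cvtColor(im,cv2.COLOR_RGB2HSV)[...,:2].astype(int)
m=np.zeros(d.shape,bool); m[150:178,245:280]=1; m&=(hsv[...,0]>45)&(hsv[...,0]<85)&(hsv[...,1]>120); q=W[m]; s=(q[:,:2]-[.5285,-.1455])@[.992,.125]
for a in(-.024,-.016,-.008,0,.008,.016):
    k=(s>a)&(s<a+.008); print(a,k.sum(),np.median(q[k,2]).round(4))
cv2.imwrite("pics/s4.png",cv2.cvtColor(cv2.resize(im[110:200,190:310],(720,540)),cv2.COLOR_RGB2BGR))
E
```

```text
t: 9.25
tool_pos: [0.5339, -0.1953, 0.0958]
orientation: [-0.206, 3.131, -0.021]
force: [-0.1, 0.3, -0.2]
opening: 0.0004
t 9.25 pos [ 0.5339 -0.1953  0.0958] F [-0.08  0.26 -0.24] open 0.0004
shift now [ 0.1 -2.3 31.9] shift after turn [ 0.  -2.7 31.8] twist [-0.014  0.003  0.005]
-0.024 7 0.0549
-0.016 16 0.0552
-0.008 15 0.0548
0 14 0.0587
0.008 15 0.0621
0.016 8 0.0614
```

View pics/s4.png

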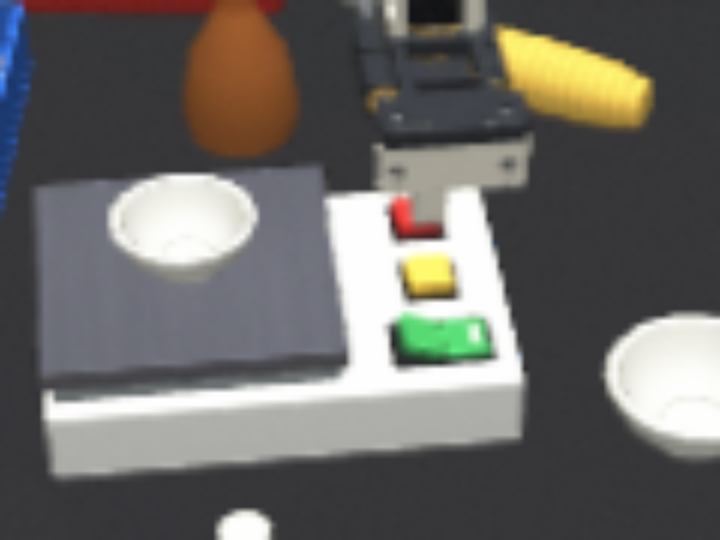

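Green is on: the ON half is flat at z 0.055 with its rear raised. The tips at (430,220) are 36 mm above the yellow key at (428,275) and aligned with it. Pressing the key, then releasing it in the same call.

```bash
python3 -m pendant '[{"translation":[0,-2,10],"twist":[0,0,0],"grip":-1},{"translation":[0,0,10],"twist":[0,0,0],"grip":-1},{"translation":[0,0,8],"twist":[0,0,0],"grip":-1},{"translation":[0,0,5],"twist":[0,0,0],"grip":-1},{"translation":[0,0,4],"twist":[0,0,0],"grip":-1},{"translation":[0,0,3],"twist":[0,0,0],"grip":-1},{"translation":[0,0,3],"twist":[0,0,0],"grip":-1},{"translation":[0,0,3],"twist":[0,0,0],"grip":-1},{"translation":[0,0,3],"twist":[0,0,0],"grip":-1},{"translation":[0,0,3],"twist":[0,0,0],"grip":-1}]'
python3 go.py .5342 -.198 .055 7.2
```

```text
t: 10.3
tool_pos: [0.5344, -0.1969, 0.0549]
orientation: [-0.209, 3.133, -0.02]
force: [-14.2, 7.3, 28.6]
opening: 0.0003
t 10.3 pos [ 0.5344 -0.1969  0.0549] F [-14.18   7.26  28.6 ] open 0.0003
shift now [ 0.3 -1.  -0.1] shift after turn [ 0.3 -1.  -0.1] twist [-0.013  0.001  0.007]
```

The key is fully down (z 0.0549, 29 N), so now I'll lift clear.

```bash
python3 -m pendant '[{"translation":[0,0,-5],"twist":[0,0,0],"grip":-1},{"translation":[0,0,-15],"twist":[0,0,0],"grip":-1},{"translation":[0,0,-30],"twist":[0,0,0],"grip":-1},{"translation":[0,0,-40],"twist":[0,0,0],"grip":-1},{"translation":[0,0,-40],"twist":[0,0,0],"grip":-1},{"translation":[30,0,-10],"twist":[0,0,0],"grip":-1},{"translation":[30,0,0],"twist":[0,0,0],"grip":-1},{"translation":[0,0,0],"twist":[0,0,0],"grip":-1},{"translation":[0,0,0],"twist":[0,0,0],"grip":-1},{"translation":[0,0,0],"twist":[0,0,0],"grip":-1}]'
python3 - <<'E'
from h import *
im,d,i=grab("side"); W=cloud(d,i); hsv=cv2.cvtColor(im,cv2.COLOR_RGB2HSV).astype(int)
def sel(b,lo,hi):
    m=np.zeros(d.shape,bool); m[b[1]:b[3],b[0]:b[2]]=1; return W[m&(hsv[...,0]>=lo)&(hsv[...,0]<=hi)&(hsv[...,1]>120)&(W[...,2]>.05)]
for n,b,lo,hi,c,ax in(("blue",(205,235,250,290),100,125,[.623,.2415],[.985,.174]),("green",(245,150,280,178),45,85,[.5285,-.1455],[.992,.125])):
    q=sel(b,lo,hi); s=(q[:,:2]-c)@ax; print(n,"front",np.median(q[(s<-.01),2]).round(4),"back",np.median(q[s>.01,2]).round(4))
print("yellow",np.percentile(sel((250,148,272,164),20,35)[:,2],[50,90]).round(4),"red",np.percentile(sel((250,138,270,152),0,8)[:,2],[50,90]).round(4))
cv2.imwrite("pics/s5.png",cv2.cvtColor(cv2.resize(im[90:300,150:350],(571,600)),cv2.COLOR_RGB2BGR))
E
```

```text
t: 11.3
tool_pos: [0.4743, -0.2035, 0.2066]
orientation: [-0.209, 3.129, -0.025]
force: [1.0, 0.4, -0.2]
opening: 0.0004
blue front 0.0552 back 0.0616
green front 0.0547 back 0.0613
yellow [0.0592 0.0618] red [0.0592 0.0622]
```

View pics/s5.png

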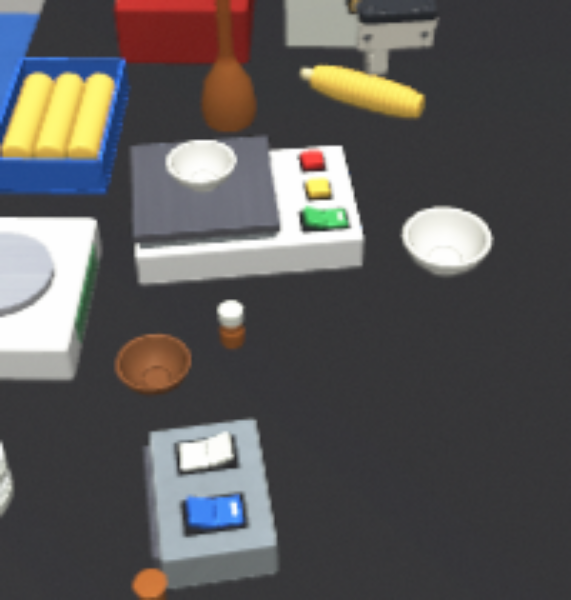

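Both rockers are on, and the yellow (318,188) and red (313,160) keys are equally high. White is still off, the dish at (201,163) stands as before, and the arm is clear.

```bash
python3 -c "
from plant import robot; print(robot.close_job())"
```

```text
the job is handed in; nothing more can be done
None
```

The stirring run is started and the job is handed in, at about 11 s of the 48 s. With shut fingers I pushed the blue rocker fully on, then the green one, then pressed the yellow key to its stop and released it. Each press bottomed out at z ≈ 0.055 m, with 26–32 N upward force on the tool.

- **Rockers:** in the last side view the ON halves of blue and green lie level at z ≈ 0.055 m, with their rear halves raised. The white rocker still looks off.
- **Keys:** yellow is up again, at the same height as red (about 0.059–0.062 m).
- **Other items:** the dish and everything else in view look unmoved, judged by eye. The nearer flask (only its top in view) and one cob were not fully in that last picture.
- **Robot:** it is clear of everything, at z = 0.207 m with about 1 N on the tool.

No check failed or disagreed. `close_job` gave no verdict.

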